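# Take the red cap off a film tank of unknown thread hand

### The arm

A 7-joint arm with a two-finger parallel gripper is mounted at the origin on the work surface. World frame = base frame: x ahead of the robot, y to its left, z up, the work surface at z = 0. Lengths are in mm, angles in rad, forces in N, time in s.
With the tool pointing down it reaches from about 425 to 950 mm from the base axis. Payload 4.7 kg.
Tool frame: the origin (TCP) lies between the finger pads; the fingertips stand 14 mm ahead of it and the grasp point (between the pads) lies 5 mm behind it; z points along the fingers, y is the direction in which the jaws open and shut (so a half turn about z gives the same grasp; the last joint's range is limited). The gripper opens to 85 mm and grips with 20 to 120 N. Pads are 22 mm wide; open, the fingers measure 114 mm over their backs; the gripper's body (76 mm by 85 mm) begins 54 mm behind the grasp point. The pads swing forward as they close: fully open they stand 13 mm farther back than shut.
Start: joints at [1.145, 0.469, -0.049, 1.532, 0.024, 1.141, -0.082], TCP at [260.912, -622.553, 245.335] pointing down, gripper open.
Joint ranges: [-2.59, 2.59], [-0.33, 1.99], [-1.39, 1.29], [0.1, 2.45], [-1.04, 4.18], [0.21, 1.99], [-2.66, 2.66]. Speed limits (rad/s): [2.57, 2.57, 3.14, 3.14, 3.14, 3.14, 3.14].

### API

Orientations are given as a unit quaternion [w, x, y, z].
In Python, from workcell import readout, imaging, job gives the robot as it stands.
- The arm moves only by the tool jog_arm, never from a script. Its argument "rows" is a list that holds one entry, the list of rows, each a list of 4 numbers: the shift along the tool's x, y, z in mm, then the turn about the tool's z in rad. In form: [[[x, y, z, roll], ...]]. A call has 1 to 12 rows; each row is the pose to reach, as a shift and turn from the pose measured when the call began, along the tool's axes at that moment; what a row does not reach only later rows make up. A row lasts 1/8 s, in which the tool goes at most 62.5 mm and 10.7 degrees, less where a joint would pass 70% of its speed; a pose out of reach is approached as far as the arm can. A call with a gripper value outside its range is refused whole. "fingers" is the gripper's target within -1 to 1 (shut at 1, half-way at 0, fully open at -1), set as the call begins (left out, the last holds). The fingers move at their own pace and stop on an object; "newtons" is the grip in N (left out, the last holds). Time passes only in rows, so rows that repeat a pose let the fingers close. It gives the time, the measured TCP pose, the force and the opening at its end, in the units of the state.
- readout.observe(): the state, without advancing time (a new reading comes with each control period).
- imaging.capture(name): name is "side" or "top"; returns a dict with "color" (480x640x3 uint8, blue, green, red), "fx", "fy", "cx", "cy" (pixels), "cam_to_world" (4x4, takes a point from camera to world coordinates). Camera axes: x right, y down, z forward; pixel columns grow to the right and rows downward; lengths in mm; the calibration is good to about 2 mm. A picture is of the moment at which its call begins. There is no depth.
- job.sign_off(): hands the job in, once; it reports no verdict.
The state is a dict: "time_s": time; "joints": joint angles; "joint_vel": joint speeds; "joint_torque": joint torques, N m; "eef_pos": TCP position; "tool_rot": TCP orientation; "wrist_force": force on the tool from outside, world axes, zero at the start; "wrist_torque": the same for the moment, N m; "finger_gap": opening from 0.0 (shut) to 1.0 (fully open).
Only numpy, scipy, OpenCV 4.12 (cv2) and the standard library are available. Lean on these libraries where they do the work, as an engineer would, in place of code of your own. Each camera call takes 0.05 s, during which the arm holds its last target. There are 200 camera calls.

### The job

Unscrew the red cap from its film tank and lift it straight off, then finish while holding it level in the gripper above that tank, at least 6 cm higher than it sat. The cap may have an ordinary or a reverse thread and nothing shows which, so if it will not turn one way, loosen it the other way; about a quarter turn frees it. Leave the grey cap screwed on and do not disturb the loupe, film cassette or scissors.

Things in the scene. Friction and masses are not known exactly. Their poses are not given: they have to be found in the camera images.
- rack: Fixed rack: grey tray 130 x 310 mm, 12 mm thick, with two identical fixed black film tanks (94 mm diameter, neck hidden in the cap), one at each end, 170 mm apart. Origin: centre of the tray's underside, on the table; y along the tray's length, z up. Steel collars by the tanks reach 42 mm, the necks 142 mm above the table.
- place_left (a point): Point under the middle of the tank at the rack's +y end, 12 mm above the table.
- place_right (a point): Point under the middle of the tank at the rack's -y end, 12 mm above the table.
- cap_red: Red plastic screw cap, 60 to 130 g, on either tank. Skirt 66 mm diameter, 20 mm high; on its flat top a knob to grip. Yellow pointer line from the centre along +x on the top. Origin: centre of the skirt's lower rim; z up, the screw axis. Screwed on, the origin is 126 mm above the table, x within 4 degrees of the rack's x. It must rise over 20 mm to clear the neck.
- knob (a point): Centre of the red cap's round knob, 24 mm above the skirt's flat top and 8 mm below the knob's top, 44 mm above the cap's origin. The knob is 38 mm in diameter and 32 mm high; turns with the cap.
- thread (a point): Middle of the red cap's hidden thread, 10 mm above the cap's origin. It loosens counter-clockwise seen from above, or clockwise: differs from case to case. The loosening way turns with almost no resistance and no rise; free to lift once turned 50 to 130 degrees from the start (80 best). The other way: hard stop within 15 degrees, then the knob slips in the fingers. Play about 2 mm up and sideways.
- cap_grey: The same cap in grey, screwed on the other tank in the same way (its thread may be of either hand too). To be left on.
- loupe: Black film loupe, bystander: round, 42 mm diameter, 45 mm high, standing. Origin: centre of its underside.
- cassette: Yellow 35 mm film cassette, bystander: 25 mm diameter, 48 mm high, standing. Origin: centre of its underside.
- scissors: Scissors with orange handles, bystander lying flat: about 155 mm long, 75 mm wide, 8 mm high. Origin: on the table near the pivot; x towards the blade tips.
Mind the look-alikes: they are no part of the job. What is shaped like the cap_grey but green is not meant. Several things have the shape of the cap_red; the one meant has the colours described above.

How it is judged (in metres and radians):
On the way:
1. the red cap, still on its neck, is turned at least 40 degrees from where it was screwed home (angle between the x axis of cap_red and the x axis of rack, either way round above 0.7 rad and z of cap_red in the frame of rack below 0.138 m), for 0.1 s.
At the end, for the whole second after the job is handed in: The red cap is held still in the fingers (at least 1 N) at least 50 mm higher than it sat, within 50 mm sideways of its own tank's axis, level within 15 degrees, touching neither rack nor grey cap; the grey cap is still screwed on, within 10 mm of its place and not loosened (z of cap_red in the frame of rack above 0.176 m and ((horizontal distance between cap_red and place_left below 0.05 m and horizontal distance between cap_grey and place_right below 0.01 m) or (horizontal distance between cap_red and place_right below 0.05 m and horizontal distance between cap_grey and place_left below 0.01 m)) and contact force between the fingers and cap_red above 1 N and angle between cap_red's own z axis and vertical below 0.26 rad and linear speed of cap_red below 0.03 m/s and contact force between cap_red and cap_grey below 0.1 N and contact force between cap_red and rack below 0.1 N and z of cap_grey in the frame of rack below 0.131 m and angle between the x axis of cap_grey and the x axis of rack, either way round below 0.5 rad); the arm keeps its last pose, push and grip.
It fails at once if the grey cap is loosened or moved (distance of cap_grey from where it was at the start of the episode above 0.012 m or angle between the x axis of cap_grey and the x axis of rack, either way round above 0.6 rad).
It fails at once if the loupe is pushed more than 20 mm (distance of loupe from where it was at the start of the episode above 0.02 m).
It fails at once if the cassette is pushed more than 20 mm (distance of cassette from where it was at the start of the episode above 0.02 m).
It fails at once if the scissors is pushed more than 20 mm (distance of scissors from where it was at the start of the episode above 0.02 m).
It also fails if it takes over 45 s, if anything falls off the work surface, if the arm or the gripper's body presses on something with over 40 N, if the wrist force passes 120 N, or if a joint passes its speed limit or range.

## Working session

There is one attempt and no reset: what is moved stays moved. The work goes in short steps, Python scripts to look and compute and a tool call to move; the robot and the scene stay as the last step left them, time stands still between calls to the robot, and variables do not carry over. Pictures are saved under pics/ and viewed, about 8 in all and at most 12, crops included, and the job is handed in when it is done.

Besides the shell and the picture viewer there is one more tool, called by a JSON object that holds its "op" and its "data". jog_arm: Moves the arm, as the interface text tells. Its arguments: {"type":"object","properties":{"rows":{"type":"array","items":{"type":"array","items":{"type":"array","items":{"type":"number"}}}},"fingers":{"type":"number"},"newtons":{"type":"number"}},"required":["rows"]}

```bash
mkdir -p pics; cat > h.py <<'E'
import numpy as np,cv2
from workcell import readout,imaging,job
def ray(c,u,v):
    T=np.array(c["cam_to_world"]);d=T[:3,:3]@[(u-c["cx"])/c["fx"],(v-c["cy"])/c["fy"],1];return T[:3,3],d/np.linalg.norm(d)
def atz(c,u,v,z):
    o,d=ray(c,u,v);return o+d*(z-o[2])/d[2]
def tri(rs):
    A=sum(np.eye(3)-np.outer(d,d) for o,d in rs);b=sum((np.eye(3)-np.outer(d,d))@o for o,d in rs);return np.linalg.solve(A,b)
E
python3 - <<'E'
from h import *
import pickle
s=readout.observe();print(s)
C={n:imaging.capture(n) for n in("top","side")}
pickle.dump(C,open("c0.pkl","wb"))
for n in C: cv2.imwrite(f"pics/{n}0.png",C[n]["color"]);print(n,C[n]["fx"],np.round(C[n]["cam_to_world"],2))
E
```

```text
{'time_s': 0.0, 'joints': array([ 1.1451086 ,  0.46948605, -0.0485774 ,  1.53371458,  0.02408364,
        1.14098964, -0.08227676]), 'joint_vel': array([ 3.45646504e-04, -7.54890504e-05,  2.08279519e-03, -1.02645661e-03,
        9.53297651e-04,  6.87902471e-04,  2.05018174e-03]), 'joint_torque': array([ 1.77129300e-04, -5.10306358e+01, -4.69875871e-02, -2.37717372e+01,
        1.05489918e-02,  7.42454315e-03, -7.21830872e-06]), 'eef_pos': array([ 260.64532982, -622.03433322,  244.22251694]), 'tool_rot': array([-9.79428215e-04,  9.80380671e-01,  1.97110953e-01, -2.31188261e-04]), 'wrist_force': array([-0.39326123, -0.62437041, -0.07725525]), 'wrist_torque': array([-0.00366595,  0.0335152 ,  0.04666149]), 'finger_gap': 0.9971421095650608}
top 468.7062099646357 [[ 0.00000e+00 -9.90000e-01  1.00000e-01  4.40530e+02]
 [-1.00000e+00 -0.00000e+00 -1.00000e-02 -5.35700e+01]
 [ 1.00000e-02 -1.00000e-01 -9.90000e-01  1.12021e+03]
 [ 0.00000e+00  0.00000e+00  0.00000e+00  1.00000e+00]]
side 493.84197735079624 [[-9.8000e-01 -1.2000e-01  1.8000e-01  3.5369e+02]
 [-2.2000e-01  5.1000e-01 -8.3000e-01  7.7938e+02]
 [ 0.0000e+00 -8.5000e-01 -5.3000e-01  6.3839e+02]
 [ 0.0000e+00  0.0000e+00  0.0000e+00  1.0000e+00]]
```

View pics/top0.png

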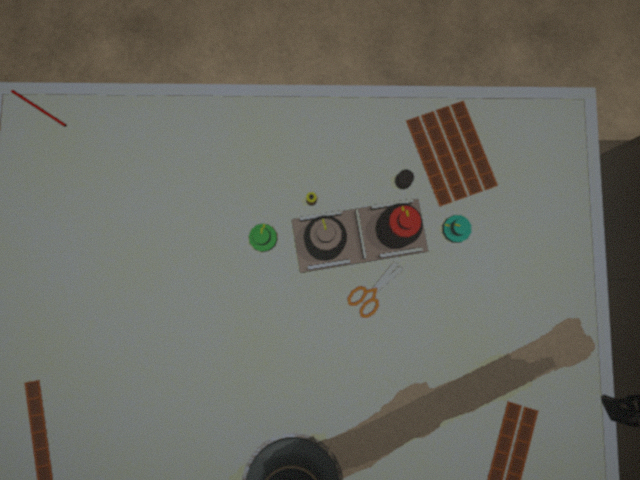

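View pics/side0.png

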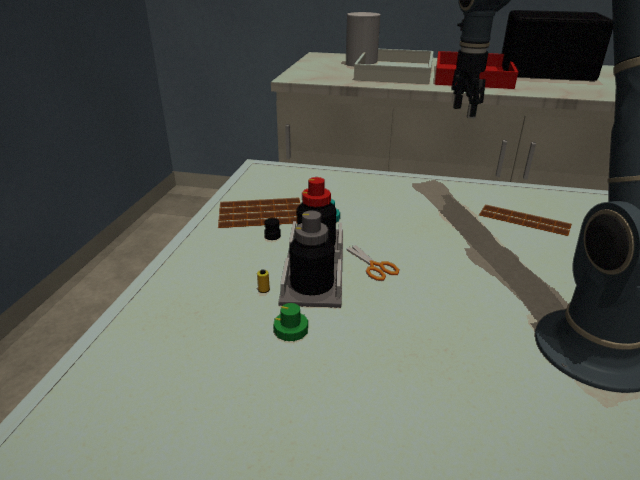

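Top view: the red cap is at about (405,222) on the right-hand tank, and the grey cap at (326,234) on the left one. The look-alikes are loose on the table: green at (263,237) and teal at (457,229). Side view: the red knob top is at about (317,183). Only the cap at (405,222) is red with a yellow pointer and on a tank, so I'll confirm it in a crop and triangulate.

```bash
python3 - <<'E'
from h import *
import pickle
C=pickle.load(open("c0.pkl","rb"))
a=cv2.resize(C["top"]["color"][160:300,290:440],None,fx=4,fy=4,interpolation=cv2.INTER_CUBIC)[:, :400+200]
b=cv2.resize(C["side"]["color"][170:260,290:350],None,fx=6,fy=6,interpolation=cv2.INTER_CUBIC)
h=560; b=b[:h]; a=a[:h]
b=cv2.copyMakeBorder(b,0,h-b.shape[0],0,0,cv2.BORDER_CONSTANT)
im=np.hstack([a,b])[:, :800]; print(im.shape)
cv2.imwrite("pics/crop0.png",im)
E
```

```text
(560, 800, 3)
```

View pics/crop0.png

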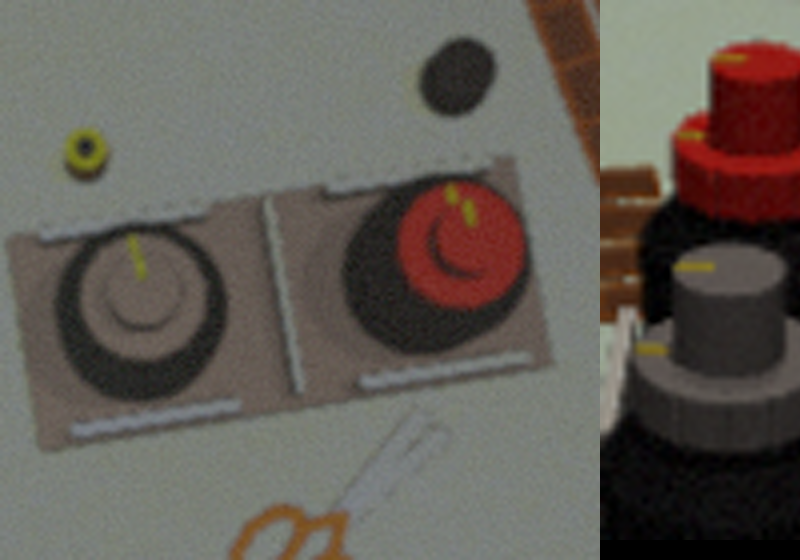

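The crop confirms it: a red cap with a yellow pointer, on the tank at the rack's -y end. The top-view skirt centre is about (405.5,221) and the knob top about (408.3,219).

```bash
python3 - <<'E'
from h import *
import pickle
C=pickle.load(open("c0.pkl","rb"))
def red(n,box):
    x0,y0,x1,y1=box;i=C[n]["color"].astype(int);m=((i[...,2]>90)&(i[...,1]<70)&(i[...,0]<70)).astype(np.uint8)
    k=np.zeros_like(m);k[y0:y1,x0:x1]=m[y0:y1,x0:x1];return k
m=red("side",(295,170,345,230))
for v in range(174,212):
    u=np.where(m[v])[0]
    if len(u):print(v,u.min(),u.max(),end="; ")
t=red("top",(380,190,430,250));ys,xs=np.where(t);print("\ntop",xs.min(),xs.max(),ys.min(),ys.max())
S,T=C["side"],C["top"]
for z in(146,178):print(z,atz(T,405.5,221,z),atz(T,408.3,219,z))
# rack corners at tray top z=12, crop/4+offset
P=[atz(T,290+a/4,160+b/4,12) for a,b in((10,238),(512,158),(550,365),(45,450))];print(np.round(P))
for z in(146,178):print("side",z,atz(S,317,183,z))
print("loupe",atz(T,404,179,45),"cass",atz(T,311,198,48),"teal",atz(T,457,229,30))
print("knob tri",tri([ray(S,317,182.5),ray(T,408.3,219)]))
R=np.array(T["cam_to_world"]);print(np.degrees(np.arctan2(*(P[1]-P[0])[[1,0]])))
E
```

```text
177 315 317; 178 311 321; 179 314 323; 180 309 323; 181 308 323; 182 310 323; 183 312 320; 184 316 316; 188 324 324; 189 306 326; 190 304 328; 191 304 329; 192 307 329; 193 302 330; 194 302 330; 195 303 329; 196 304 328; 197 306 328; 198 296 325; 199 308 328; 200 299 328; 201 299 328; 202 295 328; 203 328 328; 204 295 298; 
top 390 420 206 236
146 [ 587.09553896 -239.99657972  146.        ] [ 591.37941933 -245.97810479  146.        ]
178 [ 582.2812328  -233.87312035  178.        ] [ 586.4243996  -239.65816894  178.        ]
[[ 610.    5.   12.]
 [ 660. -297.   12.]
 [ 535. -317.   12.]
 [ 483.  -17.   12.]]
side 146 [ 594.44408141 -286.43436193  146.        ]
side 178 [ 578.79735136 -217.16740313  178.        ]
loupe [ 701.80551865 -257.37202485   45.        ] cass [654.76355327 -39.56173301  48.        ] teal [ 586.08069017 -383.53605458   30.        ]
knob tri [ 586.20408364 -241.90926241  167.89748849]
-80.56530243334329
```

{"op": "jog_arm", "data": {"rows": [[[40, -20, 0, 0], [80, -40, 0, 0], [122, -61, 0, 0], [165, -83, 0, 0], [208, -105, 0, 0], [251, -127, 0, 0], [294, -149, 0, 0], [337, -170, 0, 0], [378, -191, 0, 0], [415, -210, 0, 0], [440, -222, 0, 0], [448, -226, 0, 0]]], "fingers": -1, "newtons": 40}}

```text
time_s: 1.6
eef_pos: [587.4, -238.3, 244.2]
tool_rot: [-0.001, 0.98, 0.199, -0.0]
wrist_force: [-0.6, -0.7, 0.4]
finger_gap: 1.0
```

```bash
python3 - <<'E'
from h import *
s=readout.observe();print(s["joints"],s["eef_pos"])
S=imaging.capture("side")
cv2.imwrite("pics/side1.png",cv2.resize(S["color"][110:260,230:400],None,fx=4,fy=4,interpolation=cv2.INTER_CUBIC))
T=imaging.capture("top")
print("knob tri",tri([ray(S,316.3,180.6),ray(T,408.3,219)]))
def pr(c,p):
    q=np.linalg.inv(np.array(c["cam_to_world"]))@[*p,1];return c["fx"]*q[0]/q[2]+c["cx"],c["fy"]*q[1]/q[2]+c["cy"]
for p in((586.5,-240,178),(586.5,-240,146)):print(pr(S,p),pr(T,p))
E
```

```text
[ 0.47293361  0.41312018 -0.20897408  1.6287007   0.09057841  1.11146423
 -0.92993509] [ 587.37558179 -238.31572938  244.2210172 ]
knob tri [ 586.49354097 -240.7566418   172.96281875]
(np.float64(315.91168360402855), np.float64(178.6633320114956)) (np.float64(408.4667205923689), np.float64(218.96407257443622))
(np.float64(315.9408357654905), np.float64(191.38757397525364)) (np.float64(405.50608927633743), np.float64(221.280049417582))
```

View pics/side1.png

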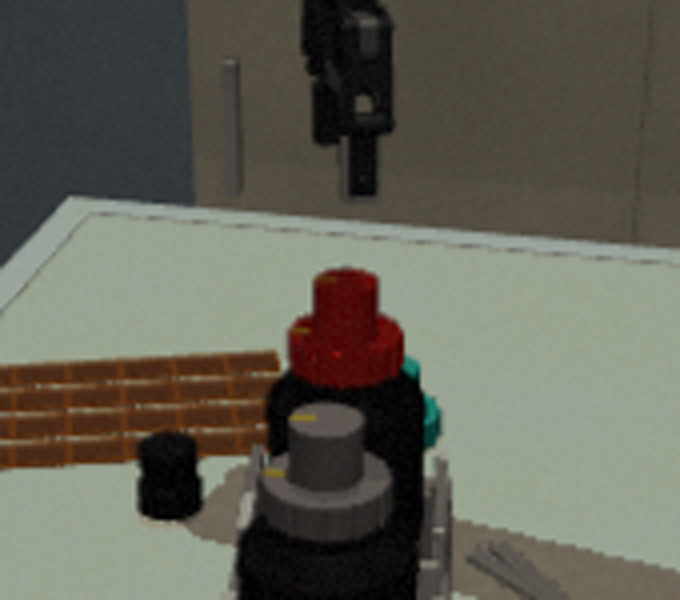

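The side view shows the open gripper straight above the red knob (knob top at crop (346,278), i.e. about (316,179.5)). The knob position agrees with the triangulation. Next I turn the wrist to mid-range and descend.

{"op": "jog_arm", "data": {"rows": [[[-1.5, 1.5, 0, 0.17], [-1.5, 1.5, 0, 0.34], [-1.5, 1.5, 0, 0.51], [-1.5, 1.5, 0, 0.68], [-1.5, 1.5, 5, 0.85], [-1.5, 1.5, 20, 0.85], [-1.5, 1.5, 35, 0.85], [-1.5, 1.5, 50, 0.85], [-1.5, 1.5, 62, 0.85], [-1.5, 1.5, 70, 0.85], [-1.5, 1.5, 76, 0.85], [-1.5, 1.5, 77, 0.85]]]}}

```text
time_s: 3.2
eef_pos: [585.6, -241.8, 167.0]
tool_rot: [-0.001, 0.975, -0.224, -0.001]
wrist_force: [-0.2, -0.6, 0.2]
finger_gap: 0.998
```

{"op": "jog_arm", "data": {"rows": [[[0, 0, 0, 0], [0, 0, 0, 0], [0, 0, 0, 0], [0, 0, 0, 0], [0, 0, 0, 0], [0, 0, 0, 0], [0, 0, 0, 0], [0, 0, 0, 0]]], "fingers": 1, "newtons": 40}}

```text
time_s: 4.2
eef_pos: [586.9, -240.3, 168.0]
tool_rot: [-0.002, 0.975, -0.223, -0.0]
wrist_force: [2.0, 4.1, 4.9]
finger_gap: 0.433
```

The opening is about 37 mm, so the knob is held. I'll try counter-clockwise first, gently.

{"op": "jog_arm", "data": {"rows": [[[0, 0, 0, -0.09], [0, 0, 0, -0.18], [0, 0, 0, -0.27], [0, 0, 0, -0.36], [0, 0, 0, -0.45], [0, 0, 0, -0.45]]]}}

```text
time_s: 4.95
eef_pos: [587.0, -241.0, 168.1]
tool_rot: [-0.001, 1.0, -0.001, 0.001]
wrist_force: [0.4, 0.4, 1.6]
finger_gap: 0.429
```

```bash
python3 - <<'E'
from h import *
s=readout.observe();print(s["wrist_force"],s["wrist_torque"],s["joints"][6],s["finger_gap"])
S=imaging.capture("side");T=imaging.capture("top")
a=cv2.resize(S["color"][160:230,275:360],None,fx=7,fy=7,interpolation=cv2.INTER_CUBIC)[:490,:400+190]
cv2.imwrite("pics/side2.png",a)
E
```

```text
[0.43539639 0.41949919 1.57372541] [ 0.15963629 -0.27927849  0.08771857] -1.3147445611302349 0.42882476382252616
```

View pics/side2.png

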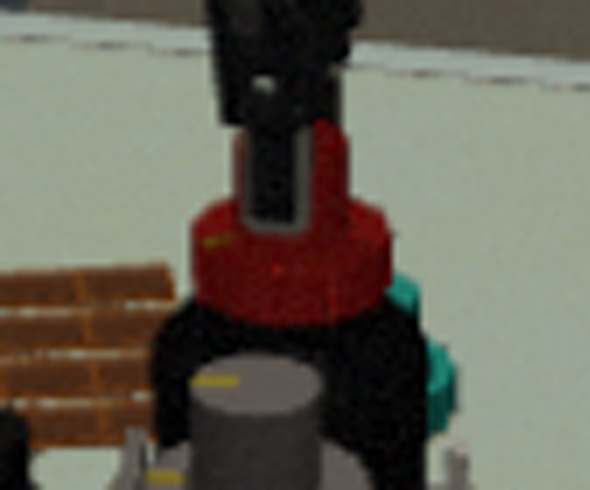

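Torque is low (0.09 N·m), and the skirt pointer moved down from (305,192.5) to about (305.7,194.3). That suggests it turns with the gripper, so I'll continue to about 80°.

{"op": "jog_arm", "data": {"rows": [[[0, 0, 0, -0.12], [0, 0, 0, -0.24], [0, 0, 0, -0.36], [0, 0, 0, -0.48], [0, 0, 0, -0.6], [0, 0, 0, -0.72], [0, 0, 0, -0.84], [0, 0, 0, -0.95], [0, 0, 0, -0.95]]]}}

```text
time_s: 6.18
eef_pos: [586.8, -240.8, 168.1]
tool_rot: [-0.001, 0.89, 0.455, 0.001]
wrist_force: [0.3, 2.9, 2.4]
finger_gap: 0.432
```

```bash
python3 - <<'E'
from h import *
s=readout.observe();print(s["wrist_force"],s["wrist_torque"],s["joints"][6],s["finger_gap"])
S=imaging.capture("side")
a=cv2.resize(S["color"][160:230,275:360],None,fx=7,fy=7,interpolation=cv2.INTER_CUBIC)
cv2.imwrite("pics/side3.png",a)
E
```

```text
[0.29463717 2.88738151 2.44901756] [ 0.46170706 -0.06078151 -0.08412793] -0.474032517481349 0.43162909079667927
```

View pics/side3.png

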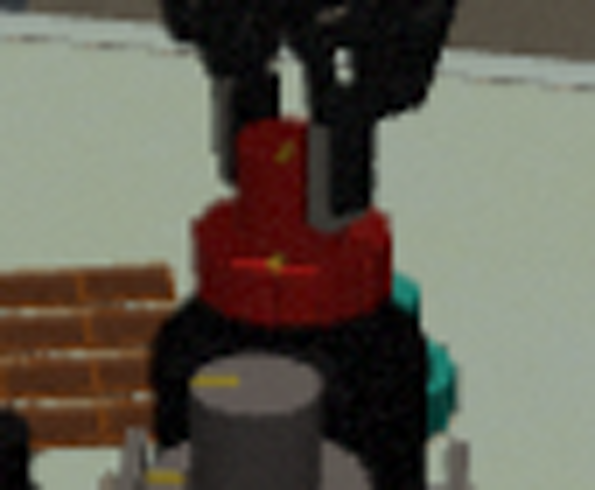

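The pointer now faces the camera, at crop (276,263) almost under the skirt centre (290), so the cap has turned about 75–80°. Now lift straight up.

{"op": "jog_arm", "data": {"rows": [[[0, 0, -3, 0], [0, 0, -8, 0], [0, 0, -14, 0], [0, 0, -21, 0], [0, 0, -29, 0], [0, 0, -38, 0], [0, 0, -48, 0], [0, 0, -58, 0], [0, 0, -68, 0], [0, 0, -76, 0], [0, 0, -80, 0], [0, 0, -80, 0]]], "newtons": 60}}

```text
time_s: 7.72
eef_pos: [586.8, -241.1, 248.3]
tool_rot: [-0.001, 0.89, 0.455, 0.001]
wrist_force: [0.7, -0.5, -1.1]
finger_gap: 0.427
```

{"op": "jog_arm", "data": {"rows": [[[0, 0, 0, 0], [0, 0, 0, 0], [0, 0, 0, 0], [0, 0, 0, 0]]]}}

```text
time_s: 8.22
eef_pos: [586.8, -241.1, 248.2]
tool_rot: [-0.001, 0.89, 0.455, 0.001]
wrist_force: [0.2, -0.5, -1.5]
finger_gap: 0.425
```

```bash
python3 - <<'E'
from h import *
s=readout.observe();print(s["eef_pos"],s["wrist_force"],s["wrist_torque"],s["finger_gap"])
S=imaging.capture("side")
cv2.imwrite("pics/side4.png",cv2.resize(S["color"][110:260,230:400],None,fx=4,fy=4,interpolation=cv2.INTER_CUBIC))
E
```

```text
[ 586.77634433 -241.09103121  248.16330192] [ 0.24479002 -0.52895461 -1.53780329] [-0.02853842 -0.03053644 -0.02333502] 0.42524173691643485
```

View pics/side4.png

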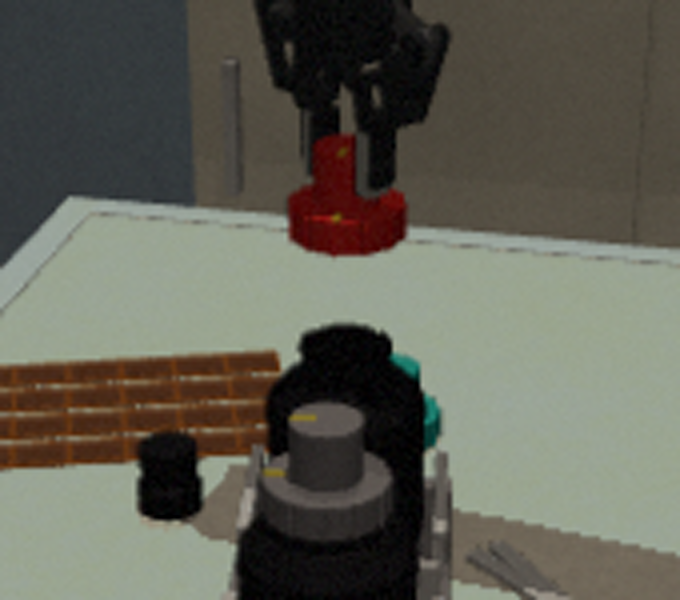

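The red cap is off and level at crop (347,220), directly above its bare neck. The grey cap is unmoved, with its pointers at the same pixels as before.

```bash
python3 -c "
from workcell import job;print(job.sign_off())"
```

```text
the job is handed in; nothing more can be done
None
```

I unscrewed the red cap and lifted it straight off. I handed in the job with the gripper holding it level above its own tank, which is the one at the rack's -y end. The thread turned out to be ordinary: it loosened counter-clockwise on the first try, and I turned the gripper about 80° in all.

**Last checks:**
- **Lift:** the tool rose 80 mm, against the 60 mm you asked for. It ended within about 1 mm sideways of where it gripped.
- **Grip:** the opening was steady at about 36 mm on the 38 mm knob. The wrist force was about 1.5 N downwards, roughly what the cap should weigh.
- **Side picture:** the cap is level over the bare neck. The grey cap and loupe are where they were. The cassette and most of the scissors were outside that last crop, but the arm never went down near them.
- **Time:** the clock read about 8 s.

**One disagreement:** my two-view measurement put the knob top at about 173–176 mm, while the text implies 178 mm. That was within camera accuracy and the grasp was not affected.

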